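Screw the basin's drain plug home without cross-threading

ROBOT

A 7-joint arm with a two-finger parallel gripper is mounted at the origin on the work surface. World frame = base frame: x ahead of the robot, y to its left, z up, the work surface at z = 0. Lengths are in m, angles in rad, forces in N, time in s.
With the tool pointing down it reaches from about 0.4 to 0.85 m from the base axis. Payload 4.5 kg.
Tool frame: the origin (TCP) lies at the very end of the fingers, on their centre line; the grasp point (between the pads) lies 19 mm behind it (r.tcp_to_grasp is the distance from the TCP to the grasp point, in m); y points along the fingers, x is the direction in which the jaws open and shut, and the axes are right-handed (so a half turn about y gives the same grasp; the last joint's range is limited). The gripper opens to 88 mm and grips with 3 to 60 N. Pads are 18 mm wide; open, the fingers measure 123 mm over their backs; the gripper's body (75 mm by 187 mm) begins 45 mm behind the grasp point.
Start: joints at [1.315, 0.689, -0.195, 1.565, 0.157, 0.902, -0.215], TCP at [0.179, -0.599, 0.239] pointing down, gripper open.
Joint ranges: [-3.01, 3.01], [-0.46, 2.08], [-1.47, 1.51], [0.13, 2.56], [-1, 4.14], [0.04, 2.09], [-2.66, 2.66]. Speed limits (rad/s): [2.57, 2.57, 3.14, 3.14, 3.14, 3.14, 3.14].

INTERFACE

Orientations are given as a rotation vector (axis times angle).
In Python, from station import r, eyes, job gives the robot as it stands. The module is installed in compiled form; this text tells all that it offers.
- The arm moves only by the tool carry_out, never from a script. Its argument "rows" is a list of rows, each an object with "xyz": the shift along the tool's x, y, z scaled (see below), a list of three; "yaw": the turn about the tool's y scaled (see below); "jaw": the closure, from 0 (fully open) to 1 (shut). A call has exactly 5 rows; each row shifts and turns the commanded pose from where the row before left it, along the tool's axes as they then stand; what a row does not reach is not made up. The controller multiplies each number of a shift by 0.04 m and each number of a turn by 4 degrees. A row lasts 1/12 s, in which the tool goes at most 41.7 mm and 7.16 degrees, less where a joint would pass 70% of its speed; a pose out of reach is approached as far as the arm can. A call with a number of a shift or a turn outside -1 to 1 is refused whole. A call with a gripper value outside its range is refused whole. The fingers move at their own pace and stop on an object; the grip force is fixed at half the most. Time passes only in rows, so rows that do not move let the fingers close, or fill a call up. It gives the time, the measured TCP pose, the force and the opening at its end, in the units of the state.
- r.observe(): the state, without advancing time (a new reading comes with each control period).
- eyes.grab_frame(name): name is "side" or "top" or "wrist"; returns the picture (384x512x3 uint8, red, green, blue); there is no depth.
- eyes.camera_info(name): a dict with "fx", "fy", "cx", "cy" (pixels), "rvec" (rotation vector, rad) and "tvec" (3), from world to camera coordinates, as OpenCV has them. Camera axes: x right, y down, z forward; pixel columns grow to the right and rows downward; lengths in m; the calibration is good to about 2 mm. A picture is of the moment at which its call begins: read the wrist's pose just before it. camera_info takes no time and is no camera call; for the wrist camera it gives the pose at the moment of the call.
- job.close_job(): hands the job in, once; it reports no verdict.
The state is a dict: "time": time; "joint_pos": joint angles; "joint_velocities": joint speeds; "effort": joint torques, N m; "tcp_pos": TCP position; "eef_rot": TCP orientation; "wrist_force": force on the tool from outside, world axes, zero at the start; "ft_torque": the same for the moment, N m; "grip_width": opening from 0.0 (shut) to 1.0 (fully open).
Only numpy, scipy, OpenCV 4.12 (cv2) and the standard library are available. Lean on these libraries where they do the work, as an engineer would, in place of code of your own. Each camera call takes 0.05 s, during which the arm holds its last target.

TASK

The brass drain plug is only standing loose on top of the thread in the basin's drain collar. Pressing lightly, turn it gently backward (anticlockwise from above) until you feel it drop into the thread start, then screw it forward (clockwise) until it is fully home and tight on its sprung rubber seal, never forcing the thread. Let go of it and leave the other things where they are.

Things in the scene. Friction and masses are not known exactly. Their poses are not given: they have to be found in the camera images.
- plug: Brass drain plug, 0.2 kg, upright. Origin: centre of its underside; z up along its axis. Above it: core 38 mm across with 3 lugs near its foot (tips on a 48 mm circle), flange 64 mm across at 18.8 to 22.8 mm, then a grip bar 10 mm thick (along y), 44 mm long (along x), up to 64.8 mm. At the start it stands loose on the thread ridges, its origin 6.4 mm below drain. It can be lifted out.
- plug_bar (a point): Centre of the top of the plug's grip bar, 64.8 mm above the plug's origin, x along the bar. Pinch the bar from above across its 10 mm thickness; its sides are upright, flat and smooth, 42 mm high. It turns about the plug's axis.
- drain (a point): Centre of the top rim of the steel drain collar (64 mm outside, 50 mm inside, 28 mm high) in the basin's middle; z up, on the axis. A black sprung rubber seal sleeve on it carries most of the plug's weight at the start; pushed down it takes 1.2 N, growing 0.4 N per mm. 0.7 mm sideways play. Over 25 N between plug and basin damages the thread. Home: plug origin 17.3 mm below this point.
- thread (a point): On the collar's axis, 10.5 mm below its rim. 3 right-hand starts, 120 degrees apart, their angle hidden, random, unrelated to this yaw. Under a light push of 4 to 6 N, anticlockwise from above, the lugs slide level 0.35 to 1.4 rad, then drop 7 mm into a gap (0.15 rad free, then a hard stop). From there clockwise 1.5 rad draws the plug 3.8 mm down to a hard stop, where it stays. Clockwise undropped it jams.
- basin: Blue enamel basin, fixed; round, 230 mm across at the foot, 310 mm at the rim, 55 mm high, with two side handles reaching 184 mm to either side along its y; inner floor 5 mm above the board. Origin: centre of its underside. The drain collar stands in its middle.
- tumbler_a: Glass tumbler, 72 mm across, 100 mm high, standing on the board; origin at the centre of its underside. Leave alone.
- tumbler_b: Second glass tumbler, the same. Leave alone.
- spatula: Wooden spatula lying on the board beyond the basin. Leave alone.
- fork: Steel fork, 130 mm long, lying flat on the board. Leave alone.
- teaspoon: Steel teaspoon, 100 mm long, 4 mm thick, lying on the basin's floor beside the drain collar. Leave alone.
- brush: Wooden dish brush lying on the board. Leave alone.
Mind the look-alikes: they are no part of the job. What is meant by the plug is not purple, and is the larger of those in its own colour.

How it is judged:
On the way:
1. the plug has dropped into the thread start (z of plug in the frame of drain below -0.0115 m and horizontal distance between plug and drain below 0.004 m), for 0.1 s.
At the end, for the whole second after the job is handed in: The plug is screwed home in the drain collar: its origin at least 15.8 mm below the collar's rim (fully home is 17.3 mm), within 4 mm of the collar's axis, upright within 0.08 rad, at rest and let go (z of plug in the frame of drain below -0.0158 m and horizontal distance between plug and drain below 0.004 m and angle between plug's own z axis and vertical below 0.08 rad and linear speed of plug below 0.01 m/s); the robot touches nothing.
It fails at once if the thread is forced: more than 25 N between the plug and the basin's collar (contact force between plug and basin above 25 N).
It fails at once if another thing on the board or in the basin is moved by more than 20 mm (distance of any of tumbler_a, tumbler_b, spatula, fork, teaspoon, brush from where it was at the start of the episode above 0.02 m).
It also fails if it takes over 61 s, if anything falls off the work surface, if the arm or the gripper's body presses on something with over 40 N, if the wrist force passes 120 N, or if a joint passes its speed limit or range.

## Working session

There is one attempt and no reset: what is moved stays moved. The work goes in short steps, Python scripts to look and compute and a tool call to move; the robot and the scene stay as the last step left them, time stands still between calls to the robot, and variables do not carry over. Pictures are saved under pics/ and viewed, and the job is handed in when it is done.

Besides the shell and the picture viewer there is one more tool, called after "Emit:" as name(argument=value, ...) on one line, values as JSON. carry_out: Moves the arm, as the interface text tells. Shifts and turns lie within -1 to 1; 1 stands for 0.04 m of shift or 4 degrees of turn. Its arguments: {"type":"object","properties":{"rows":{"type":"array","items":{"type":"object","properties":{"xyz":{"type":"array","items":{"type":"number"}},"yaw":{"type":"number"},"jaw":{"type":"number"}}}}},"required":["rows"]}

```bash
mkdir -p pics
python3 - <<'E'
from station import r, eyes, job
import cv2
print(r.observe(), r.tcp_to_grasp)
for n in ("side","top"):
    im=eyes.grab_frame(n); cv2.imwrite(f"pics/{n}0.png",im[:,:,::-1]); print(n,eyes.camera_info(n))
E
```

```text
{'time': 0.0, 'joint_pos': array([ 1.31478597,  0.68996893, -0.19452538,  1.56632624,  0.15728575,
        0.90251202, -0.21510745]), 'joint_velocities': array([ 0.00157745, -0.00126374, -0.00131935, -0.00175187,  0.00067267,
       -0.00059715,  0.00031417]), 'effort': array([-1.15158963e-05, -5.27562010e+01, -1.26708191e+00, -1.53428060e+01,
       -5.26829716e-02,  6.52748131e-03,  1.34708043e-04]), 'tcp_pos': array([ 0.17838801, -0.59834553,  0.23792446]), 'eef_rot': array([-1.3314776 ,  0.99417245, -0.99163146]), 'wrist_force': array([ 1.00329079, -0.55493066, -0.02242327]), 'ft_torque': array([ 0.03404304, -0.0199444 , -0.02162895]), 'grip_width': 1.0003838613598195} 0.0187
side {'fx': 372.3164256836015, 'fy': 372.3164256836015, 'cx': 256.9301868237819, 'cy': 194.0876124675286, 'rvec': array([ 0.76327693, -2.60647732,  1.09408232]), 'tvec': array([0.53919648, 0.21591916, 0.90676592])}
top {'fx': 378.01445805682295, 'fy': 378.01445805682295, 'cx': 256.41705789529794, 'cy': 195.51030947282598, 'rvec': array([ 2.19701013, -2.15366259,  0.13293106]), 'tvec': array([0.08073911, 0.56441497, 0.84278027])}
```

View pics/side0.png

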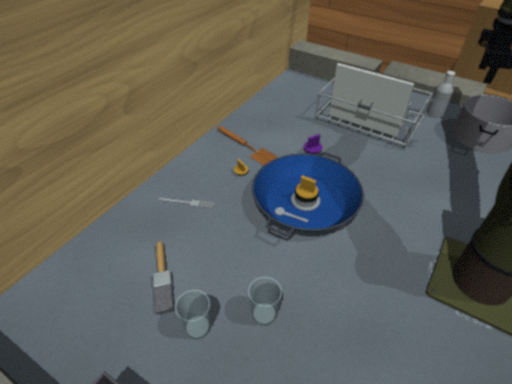

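View pics/top0.png

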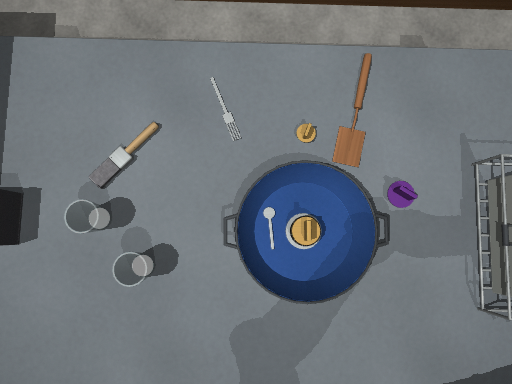

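Candidates for the plug: brass in the basin at top (305,230) / side (306,190); a small brass one on the board at top (306,132) / side (241,169); a purple one at top (401,194) / side (313,145). I choose the brass one in the collar: it is the larger brass plug, and it isn't purple. Next is a close crop to check that.

```bash
cat > h.py <<'E'
import numpy as np, cv2
from scipy.spatial.transform import Rotation as R
from station import r, eyes, job
def cam(n):
    c=eyes.camera_info(n); M=R.from_rotvec(c['rvec']).as_matrix(); return c,M,-M.T@c['tvec']
def plane(n,uv,z):
    c,M,o=cam(n); d=M.T@np.array([(uv[0]-c['cx'])/c['fx'],(uv[1]-c['cy'])/c['fy'],1]); return o+d*(z-o[2])/d[2]
def proj(n,p):
    c,M,o=cam(n); q=M@np.asarray(p)+c['tvec']; return np.array([c['fx']*q[0]/q[2]+c['cx'],c['fy']*q[1]/q[2]+c['cy']])
def tri(a,ua,b,ub):
    A=[];y=[]
    P=[]
    for n in (a,b):
        c,M,o=cam(n);K=np.array([[c['fx'],0,c['cx']],[0,c['fy'],c['cy']],[0,0,1]]);P.append(K@np.c_[M,c['tvec']])
    X=cv2.triangulatePoints(P[0],P[1],np.float64(ua).reshape(2,1),np.float64(ub).reshape(2,1));return (X[:3]/X[3]).ravel()
E
python3 - <<'E'
from h import *
print(R.from_rotvec(r.observe()['eef_rot']).as_matrix().round(3))
t=cv2.imread('pics/top0.png'); s=cv2.imread('pics/side0.png')
a=cv2.resize(t[200:260,275:335],(400,400),interpolation=cv2.INTER_CUBIC)
b=cv2.resize(s[165:225,276:336],(400,400),interpolation=cv2.INTER_CUBIC)
cv2.imwrite('pics/crop0.png',np.hstack([a,b]))
# basin rim from blue mask
for n,im in(('top',t),('side',s)):
    hsv=cv2.cvtColor(im,cv2.COLOR_BGR2HSV)
    m=cv2.inRange(hsv,(15,90,60),(35,255,255))
    N,l,st,c=cv2.connectedComponentsWithStats(m)
    for i in range(1,N):
        if st[i,4]>30 and st[i,4]<3000: print(n,'brass',st[i],c[i])
    m=cv2.inRange(hsv,(105,120,20),(125,255,255)); cs,_=cv2.findContours(m,cv2.RETR_EXTERNAL,cv2.CHAIN_APPROX_NONE)
    k=max(cs,key=cv2.contourArea); e=cv2.fitEllipse(cv2.convexHull(k)); print('blue',e, plane(n,e[0],0.055))
for z in (.04,.0848): print(plane('top',(305,231),z),plane('side',(306,187),z))
E
```

```text
[[ 0.286 -0.001  0.958]
 [-0.958  0.001  0.286]
 [-0.002 -1.    -0.   ]]
top brass [125 122  33  32 314] [141.86942675 137.25796178]
top brass [297 123  19  20 286] [305.78321678 132.45454545]
top brass [291 216  30  30 656] [305.41310976 230.47713415]
blue ((305.86065673828125, 231.7642059326172), (136.9438934326172, 139.04815673828125), 147.8804931640625) [ 0.48133972 -0.01887126  0.055     ]
side brass [484  68  28  32 584] [500.93150685  84.05136986]
side brass [234 159  14  16 143] [240.54545455 168.11888112]
side brass [296 176  22  23 365] [306.67945205 188.19452055]
side brass [157 242   8  29 198] [160.31313131 256.45959596]
side brass [432 242  80  86 996] [466.90562249 295.99196787]
blue ((307.2099914550781, 191.2676544189453), (73.72171020507812, 107.93402862548828), 97.11714935302734) [ 0.47558962 -0.00701713  0.055     ]
[ 0.48320271 -0.01913972  0.04      ] [ 0.49258866 -0.03580617  0.04      ]
[ 0.48257286 -0.01259238  0.0848    ] [0.47450209 0.00882778 0.0848    ]
```

View pics/crop0.png

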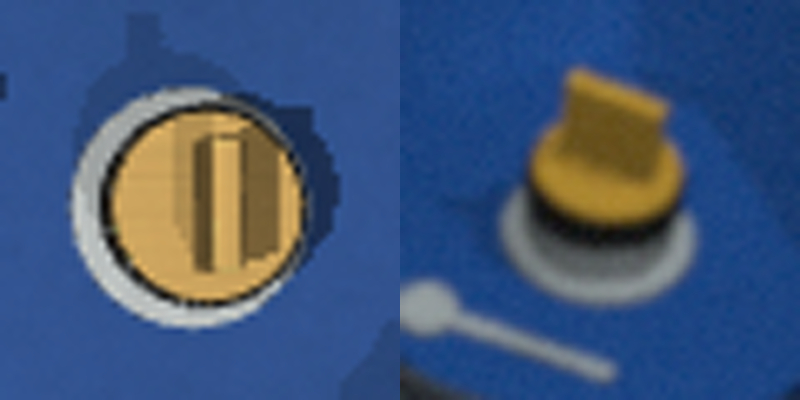

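Run:
```python
from h import *
f=lambda x,y,ox,oy:(ox+x/6.667-.43,oy+y/6.667-.43)
t=f(227,203,275,200); s=f(219,88,276,165)
print(t,s,tri('top',t,'side',s), plane('top',t,.0914), plane('side',s,.0914))
a=plane('top',f(227,140,275,200),.0914);b=plane('top',f(228,270,275,200),.0914);d=a-b
print('bar end-end',a,b,np.linalg.norm(d),'yaw',np.degrees(np.arctan2(d[1],d[0])))
# flange centre: top
print(plane('top',f(207,205,275,200),.0494))
a=plane('side',f(577-400,68,276,165),.0914);b=plane('side',f(668-400,102,276,165),.0914);print('side',a,b,(a-b))
```

```text
(308.61829758512073, 230.0184775761212) (308.4183575821209, 177.76934003299834) [ 0.4836736  -0.01950676  0.0930753 ] [ 0.4847043  -0.01932122  0.0914    ] [ 0.48336516 -0.02177676  0.0914    ]
bar end-end [ 0.5047531  -0.01923129  0.0914    ] [ 0.46350316 -0.01973491  0.0914    ] 0.04125301567317248 yaw 0.6994856882381579
[ 0.48461388 -0.019143    0.0494    ]
side [ 0.50403801 -0.02346227  0.0914    ] [ 0.46223237 -0.02504018  0.0914    ] [0.04180564 0.0015779  0.        ]
```

Run:
```python
from h import *
print('rack corners top z=.05',[plane('top',p,.05).round(3) for p in((478,160),(485,312))])
for b,tp in(((400,128),(410,85)),((335,110),(337,66)),((438,112),(450,72))):
    p=plane('side',b,0.0)
    z=min(np.arange(0,.4,.005),key=lambda z:np.linalg.norm(proj('side',p+[0,0,z])-tp)); print(p.round(3),z)
print(plane('side',(490,130),0.05))
Rm=R.from_rotvec(r.observe()['eef_rot']).as_matrix(); print(Rm.T@(np.array([.484,-.02,.238])-r.observe()['tcp_pos']))
im=eyes.grab_frame('wrist'); cv2.imwrite('pics/w0.png',im[:,:,::-1])
```

```text
rack corners top z=.05 [array([ 0.653, -0.415,  0.05 ]), array([ 0.313, -0.416,  0.05 ])]
[ 0.362 -0.547  0.   ] 0.17
[ 0.615 -0.53   0.   ] 0.17500000000000002
[ 0.271 -0.735  0.   ] 0.16
[ 0.08695818 -0.62365856  0.05      ]
[-0.46697727  0.00069506  0.45816399]
```

View pics/w0.png

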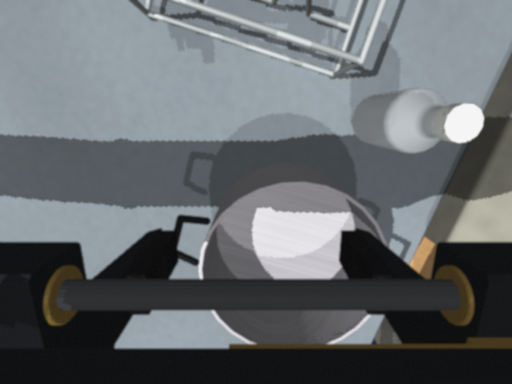

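The start is above a pot, with the rack (up to about 0.17 m) near the path. I'll lift first and then travel.

Emit:
carry_out(rows=[{"xyz":[0,-1,0],"yaw":0,"jaw":0},{"xyz":[0,-1,0],"yaw":0,"jaw":0},{"xyz":[-0.6,-0.5,0.2],"yaw":0,"jaw":0},{"xyz":[-0.8,0,0.4],"yaw":0,"jaw":0},{"xyz":[-0.8,0,0.5],"yaw":0,"jaw":0}])

```text
time: 0.57
tcp_pos: [0.1948, -0.5023, 0.3398]
eef_rot: [-1.333, 0.994, -0.998]
wrist_force: [0.8, 0.7, -0.5]
grip_width: 1.002
```

Emit:
carry_out(rows=[{"xyz":[-0.7,0,0.7],"yaw":0,"jaw":0},{"xyz":[-0.7,0,0.7],"yaw":0,"jaw":0},{"xyz":[-0.7,0,0.7],"yaw":0,"jaw":0},{"xyz":[-0.7,0,0.7],"yaw":0,"jaw":0},{"xyz":[-0.7,0,0.7],"yaw":0,"jaw":0}])

```text
time: 0.98
tcp_pos: [0.2901, -0.326, 0.3387]
eef_rot: [-1.332, 0.993, -0.993]
wrist_force: [1.0, -0.4, -0.2]
grip_width: 0.999
```

Emit:
carry_out(rows=[{"xyz":[-0.7,0,0.7],"yaw":0,"jaw":0},{"xyz":[-0.7,0,0.7],"yaw":0,"jaw":0},{"xyz":[-0.7,0,0.7],"yaw":0,"jaw":0},{"xyz":[-0.7,0,0.7],"yaw":0,"jaw":0},{"xyz":[-0.7,0,0.7],"yaw":0,"jaw":0}])

```text
time: 1.4
tcp_pos: [0.3842, -0.1519, 0.3388]
eef_rot: [-1.333, 0.993, -0.993]
wrist_force: [0.8, -0.6, 0.1]
grip_width: 1.001
```

```bash
cat >> h.py <<'E'
def need(x,y,z,a=None):
    o=r.observe(); M=R.from_rotvec(o['eef_rot']).as_matrix()
    print('t',round(o['time'],2),'tcp',o['tcp_pos'].round(4),'ang x_t',np.degrees(np.arctan2(M[1,0],M[0,0])).round(2),'F',o['wrist_force'].round(2),'T',o['ft_torque'].round(3),'w',round(o['grip_width'],3),'q7',o['joint_pos'][6].round(3),'ydown',M[:,1].round(3))
    print('need units',(M.T@(np.array([x,y,z])-o['tcp_pos'])/.04).round(2))
E
python3 -c "
from h import *
need(.484,-.02,.15)"
```

```text
t 1.4 tcp [ 0.3842 -0.1519  0.3388] ang x_t -73.41 F [ 0.84 -0.57  0.1 ] T [ 0.021 -0.045 -0.008] w 1.001 q7 -1.17 ydown [-0. -0. -1.]
need units [-2.45  4.72  3.33]
```

Emit:
carry_out(rows=[{"xyz":[-0.6,0.6,0.8],"yaw":0.8,"jaw":0},{"xyz":[-0.4,0.6,0.8],"yaw":0.8,"jaw":0},{"xyz":[-0.4,0.6,0.8],"yaw":0.8,"jaw":0},{"xyz":[-0.2,0.7,0.8],"yaw":0.8,"jaw":0},{"xyz":[0,0.7,0],"yaw":0.95,"jaw":0}])

```text
time: 1.82
tcp_pos: [0.4959, -0.066, 0.2151]
eef_rot: [-1.202, 1.202, -1.208]
wrist_force: [1.6, 0.4, -0.5]
grip_width: 0.999
```

```bash
python3 -c "
from h import *
need(.484,-.02,.15)
im=eyes.grab_frame('wrist'); cv2.imwrite('pics/w1.png',im[:,:,::-1])
need(.484,-.02,.15)"
```

```text
t 1.82 tcp [ 0.4959 -0.066   0.2151] ang x_t -89.79 F [ 1.55  0.43 -0.48] T [ 0.035 -0.063 -0.007] w 0.999 q7 -1.741 ydown [ 0.009  0.003 -1.   ]
need units [-1.15  1.63 -0.31]
t 1.87 tcp [ 0.4891 -0.0679  0.2102] ang x_t -90.08 F [-2.31 -0.97 -2.8 ] T [ 0.007  0.179 -0.004] w 0.998 q7 -1.744 ydown [-0.006  0.002 -1.   ]
need units [-1.19  1.51 -0.12]
```

View pics/w1.png

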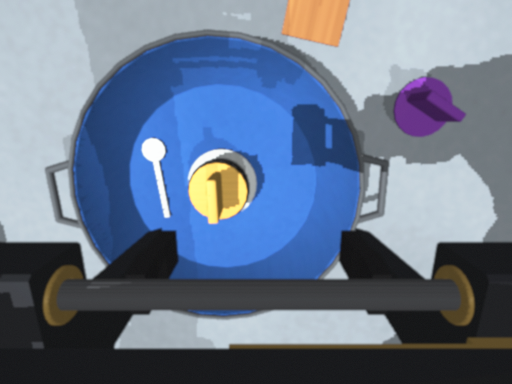

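The wrist view confirms the plug in the collar at (213,195), with the bar running vertically in the image and in line with the jaws. The teaspoon is on the left at (155,175). I'll move over the plug.

Emit:
carry_out(rows=[{"xyz":[-0.4,0.4,-0.05],"yaw":0,"jaw":0.2},{"xyz":[-0.4,0.4,-0.05],"yaw":0,"jaw":0.4},{"xyz":[-0.4,0.4,0],"yaw":0,"jaw":0.5},{"xyz":[0,0.2,0],"yaw":0,"jaw":0.5},{"xyz":[0,0,0],"yaw":0,"jaw":0.5}])

```text
time: 2.28
tcp_pos: [0.4837, -0.0228, 0.1591]
eef_rot: [-1.213, 1.21, -1.206]
wrist_force: [-1.1, -0.5, 0.9]
grip_width: 0.645
```

```bash
python3 -c "
from h import *
need(.484,-.02,.15)
im=eyes.grab_frame('wrist'); cv2.imwrite('pics/w2.png',im[:,:,::-1])
im=eyes.grab_frame('top'); cv2.imwrite('pics/t2.png',im[:,:,::-1])
c,M,o=cam('wrist'); print(c,M,o)
need(.484,-.02,.06)"
```

```text
t 2.28 tcp [ 0.4837 -0.0228  0.1591] ang x_t -89.87 F [-1.13 -0.46  0.9 ] T [-0.021  0.003  0.05 ] w 0.645 q7 -1.864 ydown [-0.003 -0.001 -1.   ]
need units [-0.07  0.23  0.01]
{'fx': 293.46698962489467, 'fy': 293.46698962489467, 'cx': 258.24933323284785, 'cy': 195.68269829135716, 'rvec': array([-2.07455405,  2.07685126,  0.28178597]), 'tvec': array([-0.02464082,  0.45138969,  0.44317184])} [[-8.86375017e-04 -9.99998304e-01  1.61415721e-03]
 [-9.63415983e-01  1.28655618e-03  2.68007441e-01]
 [-2.68009063e-01 -1.31754975e-03 -9.63415490e-01]] [ 0.55362827 -0.02463762  0.30602259]
t 2.38 tcp [ 0.485  -0.0241  0.1604] ang x_t -90.06 F [ 0.09 -0.12  0.32] T [ 0.026 -0.016 -0.05 ] w 0.556 q7 -1.864 ydown [-0.    -0.001 -1.   ]
need units [-0.11  2.51 -0.02]
```

View pics/w2.png

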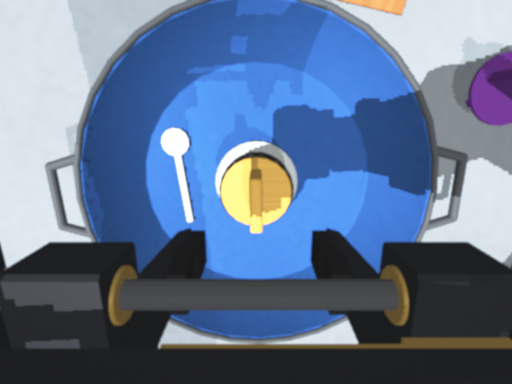

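```bash
python3 -c "
from h import *
im=cv2.imread('pics/w2.png'); cv2.imwrite('pics/w2c.png',cv2.resize(im[140:260,190:330],(700,600),interpolation=cv2.INTER_CUBIC))
for u in (250,256,262): print(u,plane('wrist',(u,175),.0914),plane('wrist',(u,230),.0914))
"
```

```text
250 [ 0.50991383 -0.01880387  0.0914    ] [ 0.46598435 -0.018434    0.0914    ]
256 [ 0.5099084  -0.02327067  0.0914    ] [ 0.46597707 -0.02314149  0.0914    ]
262 [ 0.50990298 -0.02773777  0.0914    ] [ 0.46596979 -0.02784931  0.0914    ]
```

View pics/w2c.png

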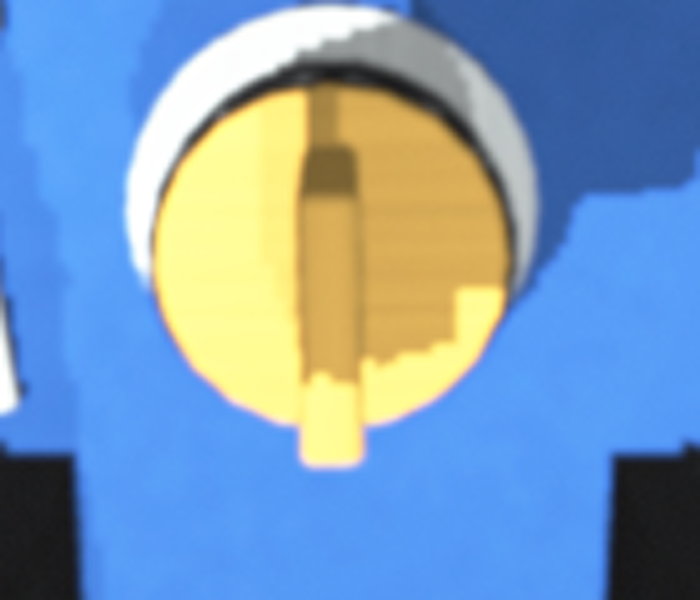

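Emit:
carry_out(rows=[{"xyz":[-0.03,0.5,0],"yaw":0,"jaw":0.6},{"xyz":[0,0.5,0],"yaw":0,"jaw":0.7},{"xyz":[0,0.3,0],"yaw":0,"jaw":0.72},{"xyz":[0,0,0],"yaw":0,"jaw":0.72},{"xyz":[0,0,0],"yaw":0,"jaw":0.72}])

```text
time: 2.8
tcp_pos: [0.4853, -0.0227, 0.1085]
eef_rot: [-1.209, 1.21, -1.211]
wrist_force: [-0.3, -0.4, 0.2]
grip_width: 0.283
```

```bash
python3 -c "
from h import *
need(.485,-.0228,.06)
im=eyes.grab_frame('wrist')[:,:,::-1]
cv2.imwrite('pics/w3c.png',cv2.resize(im[150:310,160:360],(750,600),interpolation=cv2.INTER_CUBIC))
need(.485,-.0228,.06)
"
```

```text
t 2.8 tcp [ 0.4853 -0.0227  0.1085] ang x_t -90.09 F [-0.35 -0.4   0.15] T [ 0.038 -0.023  0.061] w 0.283 q7 -1.897 ydown [ 0.    -0.001 -1.   ]
need units [ 0.    1.21 -0.01]
t 2.85 tcp [ 0.4857 -0.0225  0.1089] ang x_t -90.07 F [-0.13 -0.33  0.44] T [-0.008 -0.013  0.064] w 0.277 q7 -1.897 ydown [ 0.002 -0.001 -1.   ]
need units [ 0.01  1.22 -0.02]
```

View pics/w3c.png

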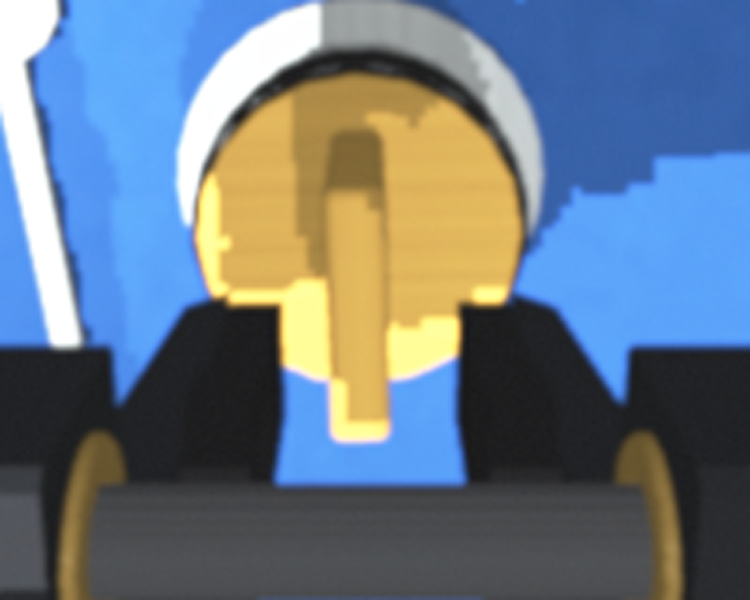

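Emit:
carry_out(rows=[{"xyz":[-0.045,0.2,-0.02],"yaw":-0.17,"jaw":0.72},{"xyz":[0,0.4,0],"yaw":0,"jaw":0.72},{"xyz":[0,0.4,0],"yaw":0,"jaw":0.72},{"xyz":[0,0.2,0],"yaw":0,"jaw":0.8},{"xyz":[0,0,0],"yaw":0,"jaw":0.82}])

```text
time: 3.27
tcp_pos: [0.4837, -0.0196, 0.0589]
eef_rot: [-1.217, 1.201, -1.199]
wrist_force: [-0.3, 1.0, 0.3]
grip_width: 0.184
```

```bash
python3 -c "
from h import *
need(.485,-.0209,.06)
im=eyes.grab_frame('wrist')[:,:,::-1]
cv2.imwrite('pics/w4c.png',cv2.resize(im[150:310,160:360],(750,600),interpolation=cv2.INTER_CUBIC))
need(.485,-.0209,.06)
"
```

```text
t 3.27 tcp [ 0.4837 -0.0196  0.0589] ang x_t -89.28 F [-0.27  1.01  0.25] T [ 0.011 -0.021 -0.02 ] w 0.184 q7 -1.913 ydown [-0.002 -0.    -1.   ]
need units [ 0.03 -0.03  0.03]
t 3.32 tcp [ 0.484  -0.0197  0.0597] ang x_t -89.3 F [-0.36  0.13  0.92] T [0.002 0.008 0.058] w 0.18 q7 -1.913 ydown [-0.001 -0.    -1.   ]
need units [ 0.03 -0.01  0.02]
```

View pics/w4c.png

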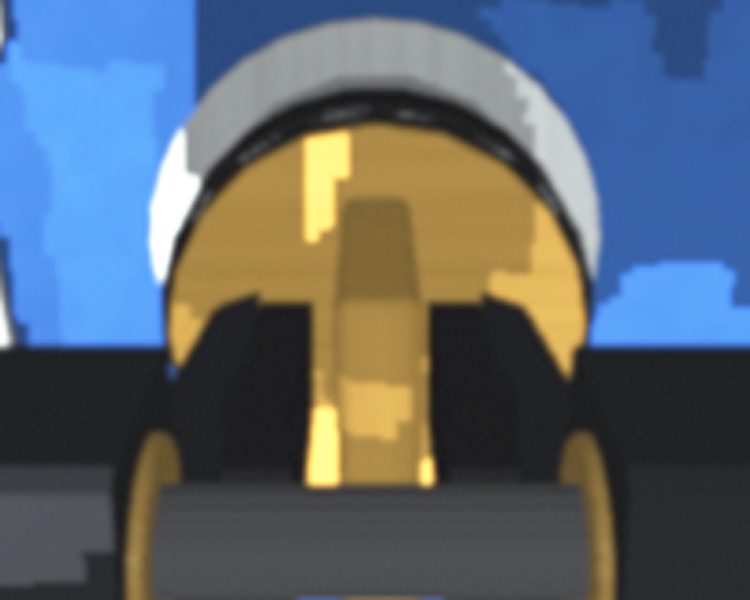

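Bar is about 1 mm to the right of the jaw middle (jaw midpoint 371, bar 378). I'll correct that and close nearly to contact.

Emit:
carry_out(rows=[{"xyz":[0.025,0,0],"yaw":0,"jaw":0.82},{"xyz":[0,0,0],"yaw":0,"jaw":0.84},{"xyz":[0,0,0],"yaw":0,"jaw":0.855},{"xyz":[0,0,0],"yaw":0,"jaw":0.855},{"xyz":[0,0,0],"yaw":0,"jaw":0.855}])

```text
time: 3.73
tcp_pos: [0.4845, -0.0207, 0.0603]
eef_rot: [-1.214, 1.2, -1.201]
wrist_force: [0.3, 0.1, -0.0]
grip_width: 0.147
```

```bash
python3 -c "
from h import *
need(.485,-.0209,.06)
im=eyes.grab_frame('wrist')[:,:,::-1]
cv2.imwrite('pics/w5c.png',cv2.resize(im[210:290,210:310],(750,600),interpolation=cv2.INTER_CUBIC))
need(.485,-.0209,.06)
"
```

```text
t 3.73 tcp [ 0.4845 -0.0207  0.0603] ang x_t -89.32 F [ 0.27  0.07 -0.03] T [ 0.011 -0.004  0.005] w 0.147 q7 -1.912 ydown [ 0.001  0.    -1.   ]
need units [0.01 0.01 0.01]
t 3.78 tcp [ 0.4845 -0.0207  0.0602] ang x_t -89.32 F [0.58 0.15 0.29] T [0.068 0.006 0.013] w 0.146 q7 -1.912 ydown [ 0.001 -0.    -1.   ]
need units [0.01 0.   0.01]
```

View pics/w5c.png

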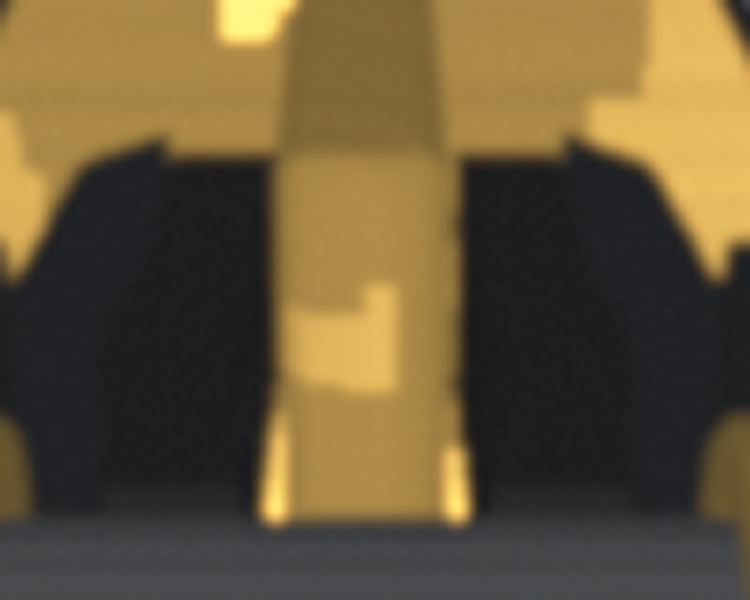

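The bar is centred, with equal gaps left (262–290) and right (443–472). Closing.

Emit:
carry_out(rows=[{"xyz":[0,0,0],"yaw":0,"jaw":0.88},{"xyz":[0,0,0],"yaw":0,"jaw":0.9},{"xyz":[0,0,0],"yaw":0,"jaw":0.95},{"xyz":[0,0,0],"yaw":0,"jaw":1},{"xyz":[0,0,0],"yaw":0,"jaw":1}])

```text
time: 4.2
tcp_pos: [0.4843, -0.0207, 0.06]
eef_rot: [-1.215, 1.2, -1.201]
wrist_force: [-0.4, -0.5, 2.6]
grip_width: 0.109
```

```bash
python3 -c "
from h import *
need(.4845,-.0207,.06)"
```

```text
t 4.2 tcp [ 0.4843 -0.0207  0.06  ] ang x_t -89.31 F [-0.41 -0.52  2.6 ] T [-0.008  0.051 -0.035] w 0.109 q7 -1.912 ydown [ 0. -0. -1.]
need units [ 0. -0.  0.]
```

Emit:
carry_out(rows=[{"xyz":[0,0.01,0],"yaw":0,"jaw":1},{"xyz":[0,0,0],"yaw":0,"jaw":1},{"xyz":[0,0,0],"yaw":0,"jaw":1},{"xyz":[0,0,0],"yaw":0,"jaw":1},{"xyz":[0,0,0],"yaw":0,"jaw":1}])

```text
time: 4.62
tcp_pos: [0.4844, -0.0206, 0.0599]
eef_rot: [-1.215, 1.2, -1.201]
wrist_force: [-1.7, -0.9, 7.3]
grip_width: 0.112
```

Emit:
carry_out(rows=[{"xyz":[0,0,0],"yaw":0,"jaw":1},{"xyz":[0,0,0],"yaw":0,"jaw":1},{"xyz":[0,0,0],"yaw":0,"jaw":1},{"xyz":[0,0,0],"yaw":0,"jaw":1},{"xyz":[0,0,0],"yaw":0,"jaw":1}])

```text
time: 5.03
tcp_pos: [0.4844, -0.0207, 0.0599]
eef_rot: [-1.215, 1.2, -1.201]
wrist_force: [-0.2, 1.0, 6.7]
grip_width: 0.114
```

Emit:
carry_out(rows=[{"xyz":[0,-0.003,0],"yaw":-0.2,"jaw":1},{"xyz":[0,0,0],"yaw":-0.3,"jaw":1},{"xyz":[0,0,0],"yaw":-0.4,"jaw":1},{"xyz":[0,0,0],"yaw":-0.4,"jaw":1},{"xyz":[0,0,0],"yaw":-0.4,"jaw":1}])

```text
time: 5.45
tcp_pos: [0.4846, -0.0207, 0.0599]
eef_rot: [-1.268, 1.111, -1.112]
wrist_force: [0.0, 0.5, 5.9]
grip_width: 0.108
```

```bash
python3 -c "
from h import *
need(.4845,-.0207,.06)"
```

```text
t 5.45 tcp [ 0.4846 -0.0207  0.0599] ang x_t -82.43 F [0.03 0.47 5.88] T [ 0.033  0.092 -0.065] w 0.108 q7 -1.848 ydown [ 0.001 -0.    -1.   ]
need units [ 0. -0. -0.]
```

Emit:
carry_out(rows=[{"xyz":[0,0,0],"yaw":-0.3,"jaw":1},{"xyz":[0,0,0],"yaw":-0.4,"jaw":1},{"xyz":[0,0,0],"yaw":-0.4,"jaw":1},{"xyz":[0,0,0],"yaw":-0.4,"jaw":1},{"xyz":[0,0,0],"yaw":-0.3,"jaw":1}])

```text
time: 5.87
tcp_pos: [0.4848, -0.0207, 0.0599]
eef_rot: [-1.319, 1.016, -1.018]
wrist_force: [0.1, -0.2, 6.2]
grip_width: 0.111
```

Emit:
carry_out(rows=[{"xyz":[0,0,0],"yaw":-0.3,"jaw":1},{"xyz":[0,0,0],"yaw":-0.3,"jaw":1},{"xyz":[0,0,0],"yaw":-0.3,"jaw":1},{"xyz":[0,0,0],"yaw":-0.3,"jaw":1},{"xyz":[0,0,0],"yaw":-0.2,"jaw":1}])

```text
time: 6.28
tcp_pos: [0.4848, -0.0207, 0.06]
eef_rot: [-1.356, 0.943, -0.945]
wrist_force: [-0.0, -0.3, 5.9]
grip_width: 0.113
```

Emit:
carry_out(rows=[{"xyz":[0,0,0],"yaw":-0.3,"jaw":1},{"xyz":[0,0,0],"yaw":-0.3,"jaw":1},{"xyz":[0,0,0],"yaw":-0.3,"jaw":1},{"xyz":[0,0,0],"yaw":-0.3,"jaw":1},{"xyz":[0,0,0],"yaw":-0.2,"jaw":1}])

```text
time: 6.7
tcp_pos: [0.4848, -0.0206, 0.0599]
eef_rot: [-1.389, 0.869, -0.87]
wrist_force: [-0.4, -1.2, 5.3]
grip_width: 0.111
```

```bash
python3 -c "
from h import *
need(.4845,-.0207,.06)"
```

```text
t 6.7 tcp [ 0.4848 -0.0206  0.0599] ang x_t -64.05 F [-0.4  -1.22  5.34] T [-0.039  0.014 -0.081] w 0.111 q7 -1.674 ydown [ 0.001  0.    -1.   ]
need units [-0.   -0.   -0.01]
```

Emit:
carry_out(rows=[{"xyz":[0,0,0],"yaw":-0.3,"jaw":1},{"xyz":[0,0,0],"yaw":-0.3,"jaw":1},{"xyz":[0,0,0],"yaw":-0.3,"jaw":1},{"xyz":[0,0,0],"yaw":-0.3,"jaw":1},{"xyz":[0,0,0],"yaw":-0.2,"jaw":1}])

```text
time: 7.12
tcp_pos: [0.4849, -0.0205, 0.0599]
eef_rot: [-1.42, 0.794, -0.795]
wrist_force: [0.6, 0.3, 4.4]
grip_width: 0.112
```

Emit:
carry_out(rows=[{"xyz":[0,0,0],"yaw":-0.3,"jaw":1},{"xyz":[0,0,0],"yaw":-0.3,"jaw":1},{"xyz":[0,0,0],"yaw":-0.3,"jaw":1},{"xyz":[0,0,0],"yaw":-0.3,"jaw":1},{"xyz":[0,0,0],"yaw":-0.2,"jaw":1}])

```text
time: 7.53
tcp_pos: [0.4849, -0.0204, 0.0599]
eef_rot: [-1.447, 0.719, -0.72]
wrist_force: [-0.4, 0.5, 5.2]
grip_width: 0.11
```

Emit:
carry_out(rows=[{"xyz":[0,0,0],"yaw":-0.3,"jaw":1},{"xyz":[0,0,0],"yaw":-0.3,"jaw":1},{"xyz":[0,0,0],"yaw":-0.3,"jaw":1},{"xyz":[0,0,0],"yaw":-0.3,"jaw":1},{"xyz":[0,0,0],"yaw":-0.2,"jaw":1}])

```text
time: 7.95
tcp_pos: [0.4846, -0.0205, 0.0597]
eef_rot: [-1.473, 0.643, -0.644]
wrist_force: [0.8, 0.7, 3.8]
grip_width: 0.111
```

```bash
python3 -c "
from h import *
need(.4845,-.0207,.06)"
```

```text
t 7.95 tcp [ 0.4846 -0.0205  0.0597] ang x_t -47.21 F [0.78 0.74 3.83] T [ 0.131 -0.204 -0.016] w 0.111 q7 -1.51 ydown [ 0.001  0.    -1.   ]
need units [ 0.   -0.01 -0.01]
```

Force fell, z dropped by 0.2 mm and the friction torque is gone, so this may be the gap. I'll probe gently downward.

Emit:
carry_out(rows=[{"xyz":[0,0.01,0],"yaw":0,"jaw":1},{"xyz":[0,0,0],"yaw":0,"jaw":1},{"xyz":[0,0,0],"yaw":0,"jaw":1},{"xyz":[0,0,0],"yaw":0,"jaw":1},{"xyz":[0,0,0],"yaw":0,"jaw":1}])

```text
time: 8.37
tcp_pos: [0.4846, -0.0205, 0.0594]
eef_rot: [-1.473, 0.644, -0.645]
wrist_force: [0.3, 1.3, 6.3]
grip_width: 0.111
```

```bash
python3 -c "
from h import *
need(.4845,-.0207,.06)"
```

```text
t 8.37 tcp [ 0.4846 -0.0205  0.0594] ang x_t -47.27 F [0.29 1.32 6.3 ] T [ 0.154 -0.154 -0.013] w 0.111 q7 -1.511 ydown [ 0.001  0.    -1.   ]
need units [ 0.   -0.01 -0.01]
```

Emit:
carry_out(rows=[{"xyz":[0,0,0],"yaw":-0.2,"jaw":1},{"xyz":[0,0,0],"yaw":-0.2,"jaw":1},{"xyz":[0,0,0],"yaw":-0.1,"jaw":1},{"xyz":[0,0,0],"yaw":0,"jaw":1},{"xyz":[0,0,0],"yaw":0,"jaw":1}])

```text
time: 8.78
tcp_pos: [0.4842, -0.0206, 0.0589]
eef_rot: [-1.481, 0.618, -0.618]
wrist_force: [1.4, 0.7, 1.0]
grip_width: 0.114
```

```bash
python3 -c "
from h import *
need(.4845,-.0207,.06)"
```

```text
t 8.78 tcp [ 0.4842 -0.0206  0.0589] ang x_t -45.3 F [1.37 0.69 1.01] T [ 0.082 -0.29   0.061] w 0.114 q7 -1.491 ydown [-0.  0. -1.]
need units [ 0.01 -0.03  0.  ]
```

Force is down to 1 N and z follows the command, so the lugs are in the gap. Lowering in small steps.

Emit:
carry_out(rows=[{"xyz":[0,0.01,0],"yaw":0,"jaw":1},{"xyz":[0,0.01,0],"yaw":0,"jaw":1},{"xyz":[0,0.01,0],"yaw":0,"jaw":1},{"xyz":[0,0,0],"yaw":0,"jaw":1},{"xyz":[0,0,0],"yaw":0,"jaw":1}])

```text
time: 9.2
tcp_pos: [0.4843, -0.0207, 0.058]
eef_rot: [-1.481, 0.618, -0.618]
wrist_force: [1.3, 1.0, 1.1]
grip_width: 0.113
```

```bash
python3 -c "
from h import *
need(.4845,-.0207,.06)"
```

```text
t 9.2 tcp [ 0.4843 -0.0207  0.058 ] ang x_t -45.31 F [1.32 0.96 1.09] T [ 0.15  -0.265  0.045] w 0.113 q7 -1.493 ydown [-0. -0. -1.]
need units [ 0.   -0.05  0.  ]
```

Emit:
carry_out(rows=[{"xyz":[0,0.015,0],"yaw":0,"jaw":1},{"xyz":[0,0.015,0],"yaw":0,"jaw":1},{"xyz":[0,0.015,0],"yaw":0,"jaw":1},{"xyz":[0,0.015,0],"yaw":0,"jaw":1},{"xyz":[0,0,0],"yaw":0,"jaw":1}])

```text
time: 9.62
tcp_pos: [0.4843, -0.0206, 0.0555]
eef_rot: [-1.481, 0.618, -0.618]
wrist_force: [0.4, 0.6, 1.8]
grip_width: 0.112
```

Emit:
carry_out(rows=[{"xyz":[0,0.01,0],"yaw":0,"jaw":1},{"xyz":[0,0.01,0],"yaw":0,"jaw":1},{"xyz":[0,0.01,0],"yaw":0,"jaw":1},{"xyz":[0,0.005,0],"yaw":0,"jaw":1},{"xyz":[0,0,0],"yaw":0,"jaw":1}])

```text
time: 10.03
tcp_pos: [0.4842, -0.0207, 0.0541]
eef_rot: [-1.481, 0.618, -0.618]
wrist_force: [0.9, 0.6, 0.5]
grip_width: 0.109
```

```bash
python3 -c "
from h import *
need(.4845,-.0207,.06)"
```

```text
t 10.03 tcp [ 0.4842 -0.0207  0.0541] ang x_t -45.32 F [0.87 0.6  0.53] T [ 0.206 -0.185  0.012] w 0.109 q7 -1.496 ydown [-0. -0. -1.]
need units [ 0.01 -0.15  0.01]
```

Emit:
carry_out(rows=[{"xyz":[0,0.01,0],"yaw":0,"jaw":1},{"xyz":[0,0.01,0],"yaw":0,"jaw":1},{"xyz":[0,0.005,0],"yaw":0,"jaw":1},{"xyz":[0,0,0],"yaw":0,"jaw":1},{"xyz":[0,0,0],"yaw":0,"jaw":1}])

```text
time: 10.45
tcp_pos: [0.4842, -0.0207, 0.0532]
eef_rot: [-1.481, 0.618, -0.618]
wrist_force: [-0.3, 0.4, 1.6]
grip_width: 0.108
```

Emit:
carry_out(rows=[{"xyz":[0,0.01,0],"yaw":0,"jaw":1},{"xyz":[0,0,0],"yaw":0,"jaw":1},{"xyz":[0,0,0],"yaw":0,"jaw":1},{"xyz":[0,0,0],"yaw":0,"jaw":1},{"xyz":[0,0,0],"yaw":0,"jaw":1}])

```text
time: 10.87
tcp_pos: [0.4842, -0.0207, 0.0529]
eef_rot: [-1.481, 0.618, -0.618]
wrist_force: [-0.3, 1.8, 4.0]
grip_width: 0.11
```

```bash
python3 -c "
from h import *
need(.4845,-.0207,.06)"
```

```text
t 10.87 tcp [ 0.4842 -0.0207  0.0529] ang x_t -45.31 F [-0.3   1.79  3.97] T [ 0.196 -0.    -0.007] w 0.11 q7 -1.497 ydown [-0. -0. -1.]
need units [ 0.01 -0.18  0.  ]
```

Dropped by 7 mm, and force is rising at the bottom. Now screwing clockwise with the matching feed (about 0.0044 shift units per yaw unit).

Emit:
carry_out(rows=[{"xyz":[0,0,0],"yaw":0.3,"jaw":1},{"xyz":[0,0.001,0],"yaw":0.3,"jaw":1},{"xyz":[0,0.001,0],"yaw":0.3,"jaw":1},{"xyz":[0,0.001,0],"yaw":0.3,"jaw":1},{"xyz":[0,0.001,0],"yaw":0.3,"jaw":1}])

```text
time: 11.28
tcp_pos: [0.4844, -0.0209, 0.0528]
eef_rot: [-1.455, 0.701, -0.701]
wrist_force: [0.4, 0.4, 5.5]
grip_width: 0.114
```

```bash
python3 -c "
from h import *
need(.4845,-.0207,.06)"
```

```text
t 11.28 tcp [ 0.4844 -0.0209  0.0528] ang x_t -51.45 F [0.38 0.37 5.47] T [0.009 0.044 0.142] w 0.114 q7 -1.558 ydown [ 0.    -0.001 -1.   ]
need units [-0.   -0.18  0.01]
```

Emit:
carry_out(rows=[{"xyz":[0,0.001,0],"yaw":0.3,"jaw":1},{"xyz":[0,0.001,0],"yaw":0.3,"jaw":1},{"xyz":[0,0.0015,0],"yaw":0.3,"jaw":1},{"xyz":[0,0.0015,0],"yaw":0.3,"jaw":1},{"xyz":[0,0.0015,0],"yaw":0.3,"jaw":1}])

```text
time: 11.7
tcp_pos: [0.4842, -0.0209, 0.0523]
eef_rot: [-1.426, 0.782, -0.781]
wrist_force: [-1.3, 0.2, 3.2]
grip_width: 0.113
```

```bash
python3 -c "
from h import *
need(.4845,-.0207,.06)"
```

```text
t 11.7 tcp [ 0.4842 -0.0209  0.0523] ang x_t -57.45 F [-1.27  0.18  3.18] T [-0.052 -0.061  0.072] w 0.113 q7 -1.616 ydown [-0. -0. -1.]
need units [ 0.   -0.19  0.01]
```

Screwing in well. I'll continue a bit faster.

Emit:
carry_out(rows=[{"xyz":[0,0.002,0],"yaw":0.4,"jaw":1},{"xyz":[0,0.002,0],"yaw":0.4,"jaw":1},{"xyz":[0,0.002,0],"yaw":0.4,"jaw":1},{"xyz":[0,0.002,0],"yaw":0.4,"jaw":1},{"xyz":[0,0.002,0],"yaw":0.4,"jaw":1}])

```text
time: 12.12
tcp_pos: [0.4843, -0.0206, 0.0519]
eef_rot: [-1.382, 0.888, -0.888]
wrist_force: [0.3, 0.3, 2.6]
grip_width: 0.109
```

```bash
python3 -c "
from h import *
need(.4845,-.0207,.06)"
```

```text
t 12.12 tcp [ 0.4843 -0.0206  0.0519] ang x_t -65.47 F [0.3  0.26 2.55] T [-0.046 -0.012  0.001] w 0.109 q7 -1.693 ydown [-0.  0. -1.]
need units [ 0.  -0.2  0. ]
```

Emit:
carry_out(rows=[{"xyz":[0,0.002,0],"yaw":0.4,"jaw":1},{"xyz":[0,0.002,0],"yaw":0.4,"jaw":1},{"xyz":[0,0.002,0],"yaw":0.4,"jaw":1},{"xyz":[0,0.002,0],"yaw":0.4,"jaw":1},{"xyz":[0,0.002,0],"yaw":0.4,"jaw":1}])

```text
time: 12.53
tcp_pos: [0.4843, -0.0207, 0.0516]
eef_rot: [-1.332, 0.994, -0.994]
wrist_force: [0.3, 0.8, 1.6]
grip_width: 0.109
```

Emit:
carry_out(rows=[{"xyz":[0,0.002,0],"yaw":0.4,"jaw":1},{"xyz":[0,0.002,0],"yaw":0.4,"jaw":1},{"xyz":[0,0.002,0],"yaw":0.4,"jaw":1},{"xyz":[0,0.002,0],"yaw":0.4,"jaw":1},{"xyz":[0,0.002,0],"yaw":0.4,"jaw":1}])

```text
time: 12.95
tcp_pos: [0.4843, -0.0207, 0.0512]
eef_rot: [-1.276, 1.099, -1.099]
wrist_force: [-0.0, 0.2, 2.0]
grip_width: 0.109
```

```bash
python3 -c "
from h import *
need(.4845,-.0207,.06)"
```

```text
t 12.95 tcp [ 0.4843 -0.0207  0.0512] ang x_t -81.47 F [-0.    0.15  2.  ] T [0.043 0.037 0.123] w 0.109 q7 -1.842 ydown [ 0. -0. -1.]
need units [ 0.   -0.22  0.  ]
```

Emit:
carry_out(rows=[{"xyz":[0,0.002,0],"yaw":0.4,"jaw":1},{"xyz":[0,0.002,0],"yaw":0.4,"jaw":1},{"xyz":[0,0.002,0],"yaw":0.4,"jaw":1},{"xyz":[0,0.002,0],"yaw":0.4,"jaw":1},{"xyz":[0,0.002,0],"yaw":0.4,"jaw":1}])

```text
time: 13.37
tcp_pos: [0.4843, -0.0206, 0.0508]
eef_rot: [-1.214, 1.202, -1.203]
wrist_force: [0.6, 0.5, 1.3]
grip_width: 0.109
```

Emit:
carry_out(rows=[{"xyz":[0,0.002,0],"yaw":0.4,"jaw":1},{"xyz":[0,0.002,0],"yaw":0.4,"jaw":1},{"xyz":[0,0.002,0],"yaw":0.4,"jaw":1},{"xyz":[0,0.002,0],"yaw":0.4,"jaw":1},{"xyz":[0,0.002,0],"yaw":0.4,"jaw":1}])

```text
time: 13.78
tcp_pos: [0.4843, -0.0207, 0.0504]
eef_rot: [-1.145, 1.305, -1.305]
wrist_force: [0.1, 0.5, 2.1]
grip_width: 0.11
```

Emit:
carry_out(rows=[{"xyz":[0,0.002,0],"yaw":0.4,"jaw":1},{"xyz":[0,0.002,0],"yaw":0.4,"jaw":1},{"xyz":[0,0.002,0],"yaw":0.4,"jaw":1},{"xyz":[0,0.002,0],"yaw":0.4,"jaw":1},{"xyz":[0,0.002,0],"yaw":0.4,"jaw":1}])

```text
time: 14.2
tcp_pos: [0.4843, -0.0207, 0.05]
eef_rot: [-1.069, 1.405, -1.405]
wrist_force: [0.3, 1.3, 3.0]
grip_width: 0.109
```

```bash
python3 -c "
from h import *
need(.4845,-.0207,.06)"
```

```text
t 14.2 tcp [ 0.4843 -0.0207  0.05  ] ang x_t -105.47 F [0.26 1.25 2.99] T [0.068 0.039 0.115] w 0.109 q7 -2.062 ydown [ 0. -0. -1.]
need units [-0.   -0.25  0.  ]
```

Still clean. About 25° to go; I'll slow down and watch the torque.

Emit:
carry_out(rows=[{"xyz":[0,0.002,0],"yaw":0.4,"jaw":1},{"xyz":[0,0.002,0],"yaw":0.4,"jaw":1},{"xyz":[0,0.002,0],"yaw":0.4,"jaw":1},{"xyz":[0,0.002,0],"yaw":0.4,"jaw":1},{"xyz":[0,0.002,0],"yaw":0.4,"jaw":1}])

```text
time: 14.62
tcp_pos: [0.4843, -0.0206, 0.0496]
eef_rot: [-0.987, 1.504, -1.504]
wrist_force: [-0.5, 0.8, 3.1]
grip_width: 0.107
```

Emit:
carry_out(rows=[{"xyz":[0,0.002,0],"yaw":0.4,"jaw":1},{"xyz":[0,0.002,0],"yaw":0.4,"jaw":1},{"xyz":[0,0.002,0],"yaw":0.3,"jaw":1},{"xyz":[0,0.001,0],"yaw":0.3,"jaw":1},{"xyz":[0,0.001,0],"yaw":0.2,"jaw":1}])

```text
time: 15.03
tcp_pos: [0.4843, -0.0206, 0.0493]
eef_rot: [-0.916, 1.581, -1.581]
wrist_force: [-0.3, 0.1, 3.7]
grip_width: 0.111
```

```bash
python3 -c "
from h import *
need(.4845,-.0207,.06)"
```

```text
t 15.03 tcp [ 0.4843 -0.0206  0.0493] ang x_t -119.82 F [-0.31  0.1   3.66] T [0.122 0.016 0.081] w 0.111 q7 -2.193 ydown [-0. -0. -1.]
need units [-0.   -0.27  0.01]
```

Emit:
carry_out(rows=[{"xyz":[0,0.001,0],"yaw":0.3,"jaw":1},{"xyz":[0,0.001,0],"yaw":0.3,"jaw":1},{"xyz":[0,0.001,0],"yaw":0.3,"jaw":1},{"xyz":[0,0.001,0],"yaw":0.3,"jaw":1},{"xyz":[0,0.001,0],"yaw":0.2,"jaw":1}])

```text
time: 15.45
tcp_pos: [0.4843, -0.0207, 0.0491]
eef_rot: [-0.85, 1.648, -1.648]
wrist_force: [-0.4, 1.1, 3.6]
grip_width: 0.113
```

```bash
python3 -c "
from h import *
need(.4845,-.0207,.06)"
```

```text
t 15.45 tcp [ 0.4843 -0.0207  0.0491] ang x_t -125.42 F [-0.42  1.06  3.63] T [0.089 0.031 0.077] w 0.113 q7 -2.243 ydown [ 0. -0. -1.]
need units [-0.   -0.27  0.  ]
```

Emit:
carry_out(rows=[{"xyz":[0,0.001,0],"yaw":0.2,"jaw":1},{"xyz":[0,0.001,0],"yaw":0.2,"jaw":1},{"xyz":[0,0.001,0],"yaw":0.2,"jaw":1},{"xyz":[0,0.001,0],"yaw":0.2,"jaw":1},{"xyz":[0,0,0],"yaw":0,"jaw":1}])

```text
time: 15.87
tcp_pos: [0.4843, -0.0207, 0.0489]
eef_rot: [-0.812, 1.685, -1.686]
wrist_force: [-0.6, 0.5, 2.3]
grip_width: 0.109
```

```bash
python3 -c "
from h import *
need(.4845,-.0207,.06)"
```

```text
t 15.87 tcp [ 0.4843 -0.0207  0.0489] ang x_t -128.57 F [-0.62  0.52  2.3 ] T [0.031 0.003 0.087] w 0.109 q7 -2.272 ydown [ 0. -0. -1.]
need units [-0.   -0.28  0.  ]
```

Emit:
carry_out(rows=[{"xyz":[0,0.001,0],"yaw":0.2,"jaw":1},{"xyz":[0,0.001,0],"yaw":0.2,"jaw":1},{"xyz":[0,0,0],"yaw":0.15,"jaw":1},{"xyz":[0,0,0],"yaw":0,"jaw":1},{"xyz":[0,0,0],"yaw":0,"jaw":1}])

```text
time: 16.28
tcp_pos: [0.4843, -0.0207, 0.0488]
eef_rot: [-0.785, 1.71, -1.711]
wrist_force: [0.5, -0.5, 3.5]
grip_width: 0.114
```

```bash
python3 -c "
from h import *
need(.4845,-.0207,.06)"
```

```text
t 16.28 tcp [ 0.4843 -0.0207  0.0488] ang x_t -130.72 F [ 0.47 -0.52  3.51] T [0.018 0.034 0.099] w 0.114 q7 -2.291 ydown [ 0. -0. -1.]
need units [-0.   -0.28  0.  ]
```

Emit:
carry_out(rows=[{"xyz":[0,0.001,0],"yaw":0.2,"jaw":1},{"xyz":[0,0,0],"yaw":0.15,"jaw":1},{"xyz":[0,0,0],"yaw":0.15,"jaw":1},{"xyz":[0,0,0],"yaw":0,"jaw":1},{"xyz":[0,0,0],"yaw":0,"jaw":1}])

```text
time: 16.7
tcp_pos: [0.4843, -0.0207, 0.0488]
eef_rot: [-0.759, 1.733, -1.734]
wrist_force: [-0.3, -0.8, 3.5]
grip_width: 0.11
```

```bash
python3 -c "
from h import *
need(.4845,-.0207,.06)"
```

```text
t 16.7 tcp [ 0.4843 -0.0207  0.0488] ang x_t -132.7 F [-0.29 -0.82  3.5 ] T [-0.078 -0.007  0.364] w 0.11 q7 -2.309 ydown [ 0. -0. -1.]
need units [-0.   -0.28  0.  ]
```

Torque jumped to 0.36 N·m at −132.7° and z is 11.1 mm below the start, so this is the home stop. I'll ease the twist slightly, then open and lift.

Emit:
carry_out(rows=[{"xyz":[0,0,0],"yaw":-0.15,"jaw":1},{"xyz":[0,0,0],"yaw":0,"jaw":1},{"xyz":[0,0,0],"yaw":0,"jaw":0.86},{"xyz":[0,0,0],"yaw":0,"jaw":0.8},{"xyz":[0,0,0],"yaw":0,"jaw":0.7}])

```text
time: 17.12
tcp_pos: [0.4841, -0.0205, 0.0485]
eef_rot: [-0.767, 1.728, -1.727]
wrist_force: [0.1, -0.2, 0.6]
grip_width: 0.251
```

Emit:
carry_out(rows=[{"xyz":[0,0,0],"yaw":0,"jaw":0.65},{"xyz":[0,0,0],"yaw":0,"jaw":0.65},{"xyz":[0,-0.3,0],"yaw":0,"jaw":0.65},{"xyz":[0,-0.6,0],"yaw":0,"jaw":0.65},{"xyz":[0,-0.8,0],"yaw":0,"jaw":0.65}])

```text
time: 17.53
tcp_pos: [0.4828, -0.0206, 0.116]
eef_rot: [-0.771, 1.73, -1.726]
wrist_force: [0.2, -0.2, 0.1]
grip_width: 0.349
```

Emit:
carry_out(rows=[{"xyz":[0,-1,0],"yaw":0,"jaw":0.5},{"xyz":[0,-1,0],"yaw":0,"jaw":0.5},{"xyz":[0,-0.5,0],"yaw":0,"jaw":0.5},{"xyz":[0,0,0],"yaw":0,"jaw":0.5},{"xyz":[0,0,0],"yaw":0,"jaw":0.5}])

```text
time: 17.95
tcp_pos: [0.4848, -0.0206, 0.2176]
eef_rot: [-0.764, 1.725, -1.727]
wrist_force: [-0.3, -0.5, 0.6]
grip_width: 0.501
```

```bash
python3 -c "
from h import *
need(.4845,-.0207,.06)
im=eyes.grab_frame('wrist')[:,:,::-1]; cv2.imwrite('pics/w9.png',im)
im=eyes.grab_frame('side')[:,:,::-1]; cv2.imwrite('pics/s9.png',np.hstack([cv2.resize(im[150:240,250:370],(400,300),interpolation=cv2.INTER_CUBIC),cv2.resize(cv2.imread('pics/side0.png')[150:240,250:370],(400,300),interpolation=cv2.INTER_CUBIC)]))
"
```

```text
t 17.95 tcp [ 0.4848 -0.0206  0.2176] ang x_t -132.12 F [-0.33 -0.5   0.62] T [ 0.071 -0.011 -0.068] w 0.501 q7 -2.309 ydown [ 0.003  0.    -1.   ]
need units [ 0.01  3.94 -0.01]
```

View pics/s9.png

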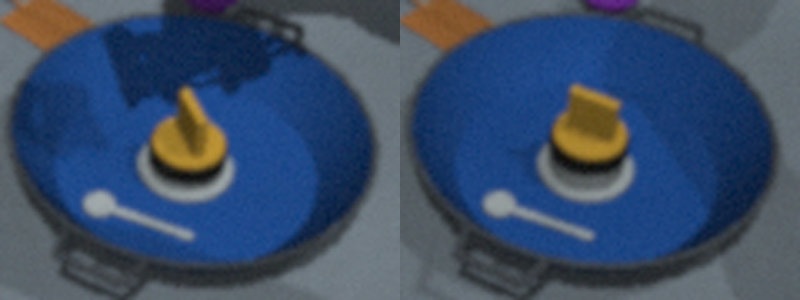

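View pics/w9.png

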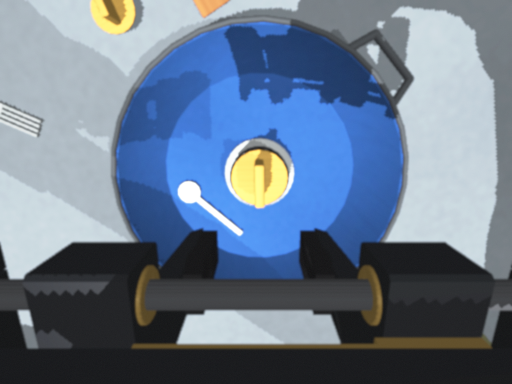

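```bash
python3 -c "
from h import *
for z in (.0914,.0805): p=proj('side',(.4843,-.0207,z)); print(z,(p-[250,150]+.35)*3.333)
for z in (.0494,.0385): p=proj('side',(.4843,-.0207,z)); print('flange',z,(p-[250,150]+.35)*3.333)
a=cv2.imread('pics/s9.png')
for n,im in(('after',a[:,:400]),('before',a[:,400:])):
    m=cv2.inRange(cv2.cvtColor(im,cv2.COLOR_BGR2HSV),(15,90,60),(35,255,255)); N,l,st,c=cv2.connectedComponentsWithStats(m)
    for i in range(1,N):
        if st[i,4]>2000: print(n,st[i])
"
```

```text
0.0914 [194.29135275  94.04054367]
0.0805 [192.99996895 103.64171809]
flange 0.0494 [189.41686539 130.28136032]
flange 0.0385 [188.19539511 139.36274203]
after [ 152   88   74   84 3714]
before [ 152   87   75   76 4017]
```

The flange's lower edge dropped 9 px in the side crop; 9.1 px would match 10.9 mm of travel. The plug is upright in the collar and the gripper is clear. Handing in.

```bash
python3 -c "
from station import job
print(job.close_job())"
```

```text
the job is handed in; nothing more can be done
None
```

The plug is screwed home, let go and upright in the collar, and the job is handed in at about 18 s. `close_job` reports no verdict.

**What I did:** I gripped the larger brass plug's bar and pressed mostly with 4–6 N (7.3 N at most). I turned it about 44° anticlockwise until the force fell, then lowered it 7 mm into the gap. I then screwed it about 87° clockwise with a matching feed until the torque jumped from 0.1 to 0.36 N·m. I eased the twist slightly, opened the jaws and lifted clear.

**Last checks:**
- **Depth:** The tool was 11.1 mm below its starting height at the stop, against 10.9 mm expected. The flange's lower edge sank 9 px in the side view, against 9.1 px expected.
- **Thread force:** Push readings were 7.3 N or less after each move. The plug–basin force can't be read directly, so the 25 N limit is inferred from that and the torque. The torque jump at the stop was the least certain moment.
- **Other things:** The teaspoon looks unmoved in the side view. I did not re-measure the others, but the arm felt no contact on its way.
- **Disagreements:** The cameras' estimates of the bar position differed by up to about 2.5 mm sideways. I settled it by centring the jaws with the wrist camera before gripping.

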